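# Open the dial padlock on the jeweller's strongbox and hold it up

### The arm

A 6-joint arm with a two-finger parallel gripper is mounted at the origin on the work surface. World frame = base frame: x ahead of the robot, y to its left, z up, the work surface at z = 0. Lengths are in m, angles in degrees, forces in N, time in s.
With the tool pointing down it reaches from about 0.35 to 0.875 m from the base axis. Payload 4.2 kg.
Tool frame: the origin (TCP) lies between the finger pads; the fingertips stand 14 mm ahead of it and the grasp point (between the pads) lies 5 mm behind it; z points along the fingers, y is the line along which they close (so a half turn about z gives the same grasp; the last joint's range is limited). The gripper opens to 87 mm and grips with 3 to 60 N. Pads are 19 mm wide; open, the fingers measure 117 mm over their backs; the gripper's body (75 mm by 190 mm) begins 51 mm behind the grasp point.
Start: joints at [-49.011, 22.042, 0.453, 0, -68.411, -14.817], TCP at [0.276, -0.561, 0.237] pointing down, gripper open.
Joint ranges: [-179.83, 179.83], [-69.29, 118.12], [-61.27, 80.66], [-181.25, 117.63], [-171.15, -9.14], [-177.46, 177.46]. Speed limits (degrees/s): [159.86, 159.86, 180, 180, 180, 180].

### API

Orientations are given as a 3x3 rotation matrix whose columns are the frame's x, y, z axes.
In Python, from station import * gives the robot as it stands. The module is installed in compiled form; this text tells all that it offers.
- The arm moves only by the tool play_rows, never from a script. Its argument "steps" is a list of rows, each an object of numbers: "ax", "ay", "az": the turn, a rotation vector about the tool's x, y, z in degrees; "dx", "dy", "dz": the shift along the tool's x, y, z in mm; "claw": the finger opening in mm, from 0 to 87. A call has 1 to 20 rows; each row shifts and turns the commanded pose from where the row before left it, along the tool's axes as they then stand; what a row does not reach is not made up. A row lasts 1/10 s, in which the tool goes at most 50 mm and 8.59 degrees, less where a joint would pass 70% of its speed; a pose out of reach is approached as far as the arm can. A call with a gripper value outside its range is refused whole. The fingers move at their own pace and stop on an object; the grip force is fixed at half the most. Time passes only in rows, so rows that do not move let the fingers close. It gives the time, the measured TCP pose, the force, the opening and the grip force at its end, in the units of the state.
- sense(): the state, without advancing time (a new reading comes with each control period).
- capture(name): name is "scene" or "side" or "wrist"; returns a dict with "frame" (480x640x3 uint8, blue, green, red), "range_z" (480x640 float32, m along the optical axis (not along the pixel's ray), 0 where there is no reading), "fx", "fy", "cx", "cy" (pixels), "xyz" and "rotation" of the camera in the world. Camera axes: x right, y down, z forward; pixel columns grow to the right and rows downward; lengths in m; the calibration is good to about 2 mm. A picture is of the moment at which its call begins.
- finish_job(): hands the job in; it is judged then, once.
The state is a dict: "time_s": time; "joints": joint angles; "joint_velocities": joint speeds; "effort": joint torques, N m; "tcp_pos": TCP position; "ee_rot": TCP orientation; "wrist_force": force on the tool from outside, world axes, zero at the start; "moment": the same for the moment, N m; "gripper_width": opening from 0.0 (shut) to 1.0 (fully open); "gripper_force": force on a finger pad.
Only numpy, scipy, OpenCV 4.12 (cv2) and the standard library are available. Lean on these libraries where they do the work, as an engineer would, in place of code of your own. Each camera call takes 0.05 s, during which the arm holds its last target. There are 200 camera calls.

### The job

The padlock on the strongbox has its first two numbers dialled already: turn the dial, click by click, until its red mark stands at the red index line on the body, then pull the lock back against the staple so that the shackle slides open to its stop. Slip the open shackle off the staple and finish while still holding the lock, level with the dial up, shackle wide open, still and at least 10 cm clear above the box. Leave everything else where it is.

Things in the scene. Friction and masses are not known exactly. Their poses are not given: they have to be found in the camera images.
- strongbox: green steel chest fixed to the bench, 340 (its x) x 220 (y) x 100 mm high, flat lid of two flaps. Origin: centre of the underside, z up. A steel hasp lies along its x: strap 3 mm thick from x = -78 to 6, y = -35 to 5 mm, hinge 9 mm high at x = 9 mm. Lid and hasp stay shut. Padlock at x < -75 mm, tin and ring clamp at x > 60 mm
- staple (a point): foot of the hasp's staple, on the lid, midway between its legs; axes as the strongbox. Fixed arch of 6 mm steel bar standing across the strap: legs at y = +11 and -11 mm (eye 16 mm wide, 24 mm high), top 30 mm above the lid. One bar of the shackle runs through the eye along x
- padlock: pale metal padlock, loose, about 0.37 kg, flat on the lid, dial up. Origin: centre of the underside of its body; x out of the body along the shackle, z up. Body 56 (x) x 52 (y) x 24 mm: grip it across the 52 mm. Opens when the body is pulled 20 to 32 mm to its own -x, the staple holding the shackle. To slide it forward afterwards raise it 5 mm first: the strap is in the way
- bow (a point): middle of the shackle's bow, moving with the shackle. Shackle: U of 8 mm bar 12 mm above the underside of the lock, bar axes at y = -15 and +15 mm of the padlock; bow middle at x = 58 mm shut, 76 mm open. At the start the staple stands at about x = 43, y = -15 mm of the padlock, with a few mm of slack
- gap (a point): point of the lock body at x = 36, y = -15, z = 12 mm of the padlock: middle of the 16 mm gap (x = 28 to 44 mm) between the body and the tip of the y = -15 mm leg when the shackle is fully open. With this point over the staple's foot the lock lifts straight up off the staple
- knob_grip (a point): point on the dial's axis at the height to grip the knob, 40 mm above the underside of the lock. Knob: black, fluted, round, 24 mm across, from 29 to 46 mm above the underside, on a black dial 40 mm across whose top is at 29 mm. A red line on the knob's top points the same way as the red mark on the dial
- dial (a joint): angle of the dial against the lock body (rad), anticlockwise from above positive; 0 = red mark at the index, the only place where the shackle is free. Starts at 1.0 to 3.0: turn clockwise. It clicks into a notch every 0.314 rad (0 is one), about 0.05 N m from notch to notch; let go off the crest between two, it draws itself into the nearer. Turns without end
- dial_mark (a point): outer end of the red mark on the dial, 19.5 mm from the axis, 29 mm above the underside of the lock
- index (a point): where the mark must stand: over the red index line on the lock body, at x = 19.5, y = 0, z = 29 mm of the padlock
- shackle (a joint): how far the shackle is out of the lock (m): 0 shut, 0.018 fully open at its stop. With the dial right it slides at 2 to 3 N and stays where it is left; otherwise it is blocked
- gem_tin: aluminium tin, 50 mm across and 22 mm tall, standing on the strongbox flap away from the padlock. Leave it alone
- ring_clamp: wooden ring clamp with a brass band, 100 x 28 x 24 mm, lying on the same flap as the tin. Leave it alone
- hammer: hammer lying on the bench to the right. Leave it alone
- flux_jar: jar with a green cap, 56 mm across and 65 mm tall, on the left. Leave it alone
- bench_block: steel bench block on a rubber pad, 85 x 85 x 30 mm, on the right. Leave it alone
- solder_brick: pale fire brick, 220 x 105 x 60 mm, on the left. Leave it alone
- pliers: pliers with blue handles, about 130 mm long, lying on the right. Leave it alone
Not all that is in view belongs to the job. Leave any brown or turquoise look-alike of the padlock alone.

How it is judged:
By the outcome, as a careful person would: the job done as asked, in the order asked, and still so for the second after the job is handed in, while the arm keeps its last pose, push and grip.
It also fails if it takes over 58 s, if anything falls off the work surface, if the arm or the gripper's body presses on something with over 40 N, if the wrist force passes 120 N, or if a joint passes its speed limit or range.

## Working session

There is one attempt and no reset: what is moved stays moved. The work goes in short steps, Python scripts to look and compute and a tool call to move; the robot and the scene stay as the last step left them, time stands still between calls to the robot, and variables do not carry over. Pictures are saved under pics/ and viewed, at most 10 in all, crops included, and the job is handed in when it is done.

Besides the shell and the picture viewer there is one more tool, called by a JSON object that holds its "op" and its "data". play_rows: Moves the arm, as the interface text tells. Its arguments: {"type":"object","properties":{"steps":{"type":"array"}},"required":["steps"]}

```bash
mkdir -p pics; python3 - <<'E'
from station import *
import cv2,numpy as np
a=capture("scene");b=capture("side")
for n,c in(("scene",a),("side",b)):
    cv2.imwrite(f"pics/{n}0.png",c["frame"]);np.savez(f"pics/{n}0.npz",**c)
    print(n,c["xyz"],np.round(c["rotation"],3).tolist(),c["fx"],c["cx"],c["cy"])
s=sense();print(s["time_s"],s["tcp_pos"],np.round(s["ee_rot"],3).tolist())
E
```

```text
scene [ 1.5944034  -0.81393249  0.92775798] [[0.59, 0.444, -0.674], [0.807, -0.3, 0.508], [0.023, -0.844, -0.536]] 560.6871031687674 319.0598711336068 234.20862707767935
side [0.46301071 0.74322242 0.77879976] [[-0.994, -0.08, 0.072], [-0.107, 0.656, -0.747], [0.012, -0.751, -0.66]] 447.79467997080627 321.4812530226457 236.30657715882504
0.1 [ 0.27547193 -0.56046826  0.2356113 ] [[-0.898, -0.441, -0.001], [-0.441, 0.898, 0.002], [0.0, 0.002, -1.0]]
```

View pics/scene0.png

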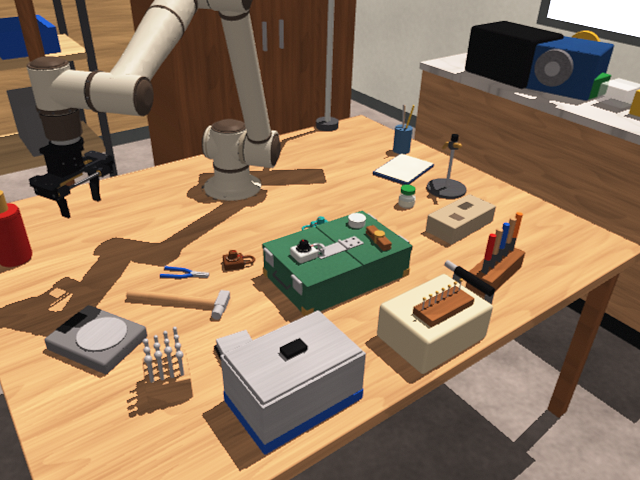

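View pics/side0.png

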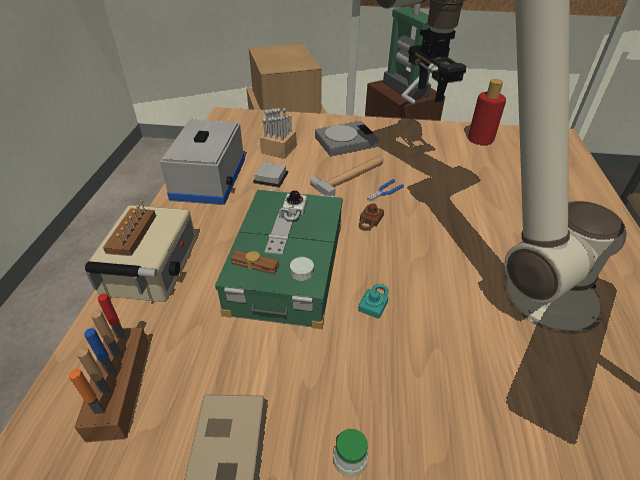

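The padlock I want is the pale one on the green lid, at scene (304,247) and side (293,205). The look-alikes are brown at scene (237,260)/side (371,215) and turquoise at scene (316,223)/side (375,298). The tin is at scene (357,220) and the clamp at (379,238).

```bash
cat > h.py <<'E'
import cv2,numpy as np
def K(c): return np.array([[c["fx"],0,c["cx"]],[0,c["fy"],c["cy"]],[0,0,1.]])
def cloud(c):
    v,u=np.mgrid[:480,:640]; z=c["range_z"]
    p=np.stack([(u-c["cx"])/c["fx"]*z,(v-c["cy"])/c["fy"]*z,z],-1)
    return p@c["rotation"].T+c["xyz"]
def proj(c,P):
    q=(np.atleast_2d(P)-c["xyz"])@c["rotation"]; return q[:,:2]/q[:,2:]*[c["fx"],c["fy"]]+[c["cx"],c["cy"]]
def ray_z(c,uv,z):
    uv=np.atleast_2d(uv); d=np.c_[(uv-[c["cx"],c["cy"]])/[c["fx"],c["fy"]],np.ones(len(uv))]@c["rotation"].T
    return c["xyz"]+d*((z-c["xyz"][2])/d[:,2])[:,None]
def Rpad(yaw): c,s=np.cos(yaw),np.sin(yaw); return np.array([[c,-s,0],[s,c,0],[0,0,1]])
E
python3 - <<'E'
from h import *
for n in("scene","side"):
    c=dict(np.load(f"pics/{n}0.npz"));P=cloud(c);hsv=cv2.cvtColor(c["frame"],cv2.COLOR_BGR2HSV)
    g=(abs(hsv[...,0].astype(int)-75)<15)&(hsv[...,1]>90)&(P[...,2]>.08)&(P[...,2]<.115)&(P[...,0]>.3)&(P[...,0]<1)
    q=P[g];r=cv2.minAreaRect(q[:,:2].astype(np.float32)*1000);print(n,g.sum(),np.median(q[:,2]),r,cv2.boxPoints(r).round().tolist())
    m=(P[...,2]>.112)&(P[...,2]<.16)&(P[...,0]>.4)&(P[...,0]<.9)&(abs(P[...,1])<.4)
    k,l,st,ce=cv2.connectedComponentsWithStats(m.astype(np.uint8))
    for i in range(1,k):
        if st[i,4]>25:
            w=P[l==i];print(st[i],w.mean(0).round(3),w.min(0).round(3),w.max(0).round(3))
E
```

```text
scene 4760 0.09915125371644429 ((623.0018920898438, -18.825653076171875), (343.751953125, 231.4955291748047), 87.4521255493164) [[500.0, -185.0], [731.0, -196.0], [746.0, 148.0], [515.0, 158.0]]
[349 213  17  13 167] [0.572 0.088 0.121] [0.544 0.063 0.112] [0.595 0.118 0.128]
[494 223  22  29 246] [0.886 0.332 0.137] [0.866 0.289 0.112] [0.898 0.382 0.16 ]
[366 225  26  22 253] [0.676 0.079 0.121] [0.621 0.059 0.112] [0.72  0.104 0.132]
[291 240  34  21 405] [ 0.626 -0.124  0.126] [ 0.587 -0.155  0.112] [ 0.649 -0.067  0.15 ]
[485 240   8  17  56] [0.895 0.257 0.136] [0.887 0.25  0.114] [0.9   0.263 0.159]
[445 261  15  11  81] [0.881 0.139 0.12 ] [0.858 0.131 0.112] [0.899 0.15  0.127]
[ 258  311   75   43 1251] [ 0.873 -0.325  0.138] [ 0.844 -0.4    0.129] [ 0.9   -0.241  0.142]
side 3788 0.10029057646705486 ((546.75634765625, -512.4000244140625), (1368.3736572265625, 251.78271484375), 81.8186264038086) [[325.0, -1172.0], [574.0, -1208.0], [769.0, 147.0], [520.0, 183.0]]
[195 133  39  39 991] [ 0.865 -0.302  0.133] [ 0.837 -0.4    0.112] [ 0.9   -0.237  0.142]
[279 191  28  29 499] [ 0.614 -0.103  0.126] [ 0.587 -0.149  0.112] [ 0.645 -0.06   0.149]
[231 250  47  21 533] [0.667 0.09  0.122] [0.618 0.064 0.112] [0.718 0.109 0.131]
[290 257  24  21 382] [0.566 0.099 0.122] [0.542 0.07  0.112] [0.591 0.12  0.126]
[134 266  24  11 194] [0.879 0.149 0.121] [0.858 0.135 0.112] [0.9   0.159 0.129]
[100 302  18  22 202] [0.89  0.271 0.136] [0.884 0.26  0.112] [0.9   0.276 0.16 ]
[ 95 317  18  24 218] [0.882 0.308 0.137] [0.877 0.297 0.112] [0.893 0.313 0.16 ]
[ 88 337  19  22 226] [0.875 0.345 0.136] [0.87  0.334 0.112] [0.886 0.35  0.16 ]
[ 80 356  21  23 245] [0.867 0.382 0.137] [0.862 0.371 0.112] [0.879 0.387 0.16 ]
```

```bash
cat >> h.py <<'E'
def delta(s,tgt,yaw):
    """tool-frame shift (mm) at present orientation, and turn about tool z (deg) to reach tool-x yaw"""
    R=np.array(s["ee_rot"]); d=R.T@(np.array(tgt)-s["tcp_pos"])*1000
    cy=np.degrees(np.arctan2(R[1,0],R[0,0])); dy=(yaw-cy+180)%360-180
    Rt=np.c_[[np.cos(np.radians(yaw)),np.sin(np.radians(yaw)),0],[np.sin(np.radians(yaw)),-np.cos(np.radians(yaw)),0],[0,0,-1]]
    rv=cv2.Rodrigues(R.T@Rt)[0].ravel()*180/np.pi
    d2=Rt.T@(np.array(tgt)-s["tcp_pos"])*1000
    print("t",round(s["time_s"],2),"tcp",np.round(s["tcp_pos"],4),"yaw",round(cy,2),"j",np.round(s["joints"],1),"F",np.round(s["wrist_force"],1),"w",round(s["gripper_width"]*87,1))
    print("shift(now axes)",d.round(1),"shift(after turn)",d2.round(1),"rotvec",rv.round(2))
E
python3 - <<'E'
from station import *
from h import *
s=sense();c=capture("wrist");R=np.array(s["ee_rot"])
print("cam in tool mm",(R.T@(c["xyz"]-s["tcp_pos"])*1000).round(1),(R.T@c["rotation"]).round(3).tolist(),c["fx"])
delta(s,[.61,-.10,.30],-90)
E
```

```text
cam in tool mm [  84.9   -0.7 -148.2] [[-0.001, -0.952, -0.306], [1.0, -0.001, 0.0], [-0.001, -0.306, 0.952]] 401.7669354742872
t 0.1 tcp [ 0.2755 -0.5605  0.2356] yaw -153.84 j [-49.   22.1   0.4  -0.  -68.4 -14.8] F [ 0.6  0.3 -0.2] w 86.9
shift(now axes) [-503.3  265.9  -63.9] shift(after turn) [-460.5 -334.5  -64.4] rotvec [ 1.000e-01  6.000e-02 -6.384e+01]
```

{"op": "play_rows", "data": {"steps": [{"dx":-36,"dy":19,"dz":-4.6},{"dx":-36,"dy":19,"dz":-4.6},{"dx":-36,"dy":19,"dz":-4.6},{"dx":-36,"dy":19,"dz":-4.6},{"dx":-36,"dy":19,"dz":-4.6},{"dx":-36,"dy":19,"dz":-4.6},{"dx":-36,"dy":19,"dz":-4.6},{"dx":-36,"dy":19,"dz":-4.6},{"dx":-36,"dy":19,"dz":-4.6},{"dx":-36,"dy":19,"dz":-4.6},{"dx":-36,"dy":19,"dz":-4.6},{"dx":-36,"dy":19,"dz":-4.6},{"dx":-36,"dy":19,"dz":-4.6},{"dx":-36,"dy":19,"dz":-4.6}]}}

```text
invalid input at $.steps[0]: expected keys ax, ay, az, dx, dy, dz, claw
```

{"op": "play_rows", "data": {"steps": [{"az":-8},{"az":-8},{"az":-8},{"az":-8},{"az":-8},{"az":-8},{"az":-8},{"az":-8},{}]}}

```text
invalid input at $.steps[0]: expected keys ax, ay, az, dx, dy, dz, claw
```

```bash
python3 - <<'E'
from station import *
from h import *
s=sense();c=capture("wrist");np.savez("pics/w1.npz",**c)
delta(s,[.61,-.10,.30],-90)
f=cv2.resize(c["frame"],(800,600));cv2.imwrite("pics/w1.png",f)
P=cloud(c);m=(P[...,2]>.12);print(P[m].mean(0),[np.ptp(np.nonzero(m)[i]) for i in(0,1)],proj(c,[[.618,-.12,.13]]))
E
```

```text
t 0.15 tcp [ 0.2755 -0.5605  0.2357] yaw -153.84 j [-49.   22.1   0.4  -0.  -68.4 -14.8] F [ 0.3  0.2 -0.7] w 87.1
shift(now axes) [-503.3  265.9  -63.9] shift(after turn) [-460.5 -334.5  -64.3] rotvec [ 9.000e-02  5.000e-02 -6.384e+01]
[ 0.25161294 -0.57205625  0.31089921] [np.int64(479), np.int64(639)] [[550.05989165 697.64724918]]
```

View pics/w1.png

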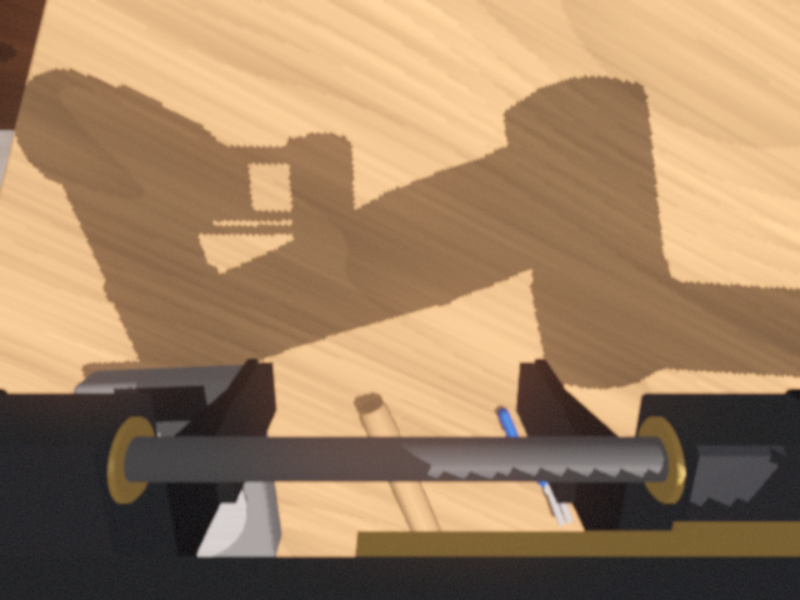

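The image shows the gripper filling the lower part of the wrist view from row 290 of 480. The first move was refused because every row needs all seven keys.

{"op": "play_rows", "data": {"steps": [{"ax":0,"ay":0,"az":0,"dx":-37.5,"dy":21.4,"dz":-4.6,"claw":87},{"ax":0,"ay":0,"az":0,"dx":-37.5,"dy":21.4,"dz":-4.6,"claw":87},{"ax":0,"ay":0,"az":0,"dx":-37.5,"dy":21.4,"dz":-4.6,"claw":87},{"ax":0,"ay":0,"az":0,"dx":-37.5,"dy":21.4,"dz":-4.6,"claw":87},{"ax":0,"ay":0,"az":0,"dx":-37.5,"dy":21.4,"dz":-4.6,"claw":87},{"ax":0,"ay":0,"az":0,"dx":-37.5,"dy":21.4,"dz":-4.6,"claw":87},{"ax":0,"ay":0,"az":0,"dx":-37.5,"dy":21.4,"dz":-4.6,"claw":87},{"ax":0,"ay":0,"az":0,"dx":-37.5,"dy":21.4,"dz":-4.6,"claw":87},{"ax":0,"ay":0,"az":0,"dx":-37.5,"dy":21.4,"dz":-4.6,"claw":87},{"ax":0,"ay":0,"az":0,"dx":-37.5,"dy":21.4,"dz":-4.6,"claw":87},{"ax":0,"ay":0,"az":0,"dx":-37.5,"dy":21.4,"dz":-4.6,"claw":87},{"ax":0,"ay":0,"az":0,"dx":-37.5,"dy":21.4,"dz":-4.6,"claw":87},{"ax":0,"ay":0,"az":0,"dx":-37.5,"dy":21.4,"dz":-4.6,"claw":87},{"ax":0,"ay":0,"az":0,"dx":-37.5,"dy":21.4,"dz":-4.6,"claw":87}]}}

```text
time_s: 1.6
tcp_pos: [0.6153, -0.0588, 0.301]
ee_rot: [[-0.897, -0.441, -0.0], [-0.441, 0.897, 0.0], [0.0, 0.0, -1.0]]
wrist_force: [0.3, -0.6, -0.6]
gripper_width: 1.002
gripper_force: 0.0
```

{"op": "play_rows", "data": {"steps": [{"ax":0,"ay":0,"az":-8,"dx":0,"dy":0,"dz":0,"claw":87},{"ax":0,"ay":0,"az":-8,"dx":0,"dy":0,"dz":0,"claw":87},{"ax":0,"ay":0,"az":-8,"dx":0,"dy":0,"dz":0,"claw":87},{"ax":0,"ay":0,"az":-8,"dx":0,"dy":0,"dz":0,"claw":87},{"ax":0,"ay":0,"az":-8,"dx":0,"dy":0,"dz":0,"claw":87},{"ax":0,"ay":0,"az":-8,"dx":0,"dy":0,"dz":0,"claw":87},{"ax":0,"ay":0,"az":-8,"dx":0,"dy":0,"dz":0,"claw":87},{"ax":0,"ay":0,"az":-8,"dx":0,"dy":0,"dz":0,"claw":87},{"ax":0,"ay":0,"az":0,"dx":0,"dy":0,"dz":0,"claw":87}]}}

```text
time_s: 2.5
tcp_pos: [0.6146, -0.0604, 0.3007]
ee_rot: [[0.003, -1.0, -0.001], [-1.0, -0.003, 0.0], [-0.0, 0.001, -1.0]]
wrist_force: [-0.6, -0.3, -0.2]
gripper_width: 0.996
gripper_force: 0.0
```

```bash
python3 - <<'E'
from station import *
from h import *
s=sense();c=capture("wrist");np.savez("pics/w2.npz",**c)
delta(s,[.615,-.06,.26],-90)
u=proj(c,[[.618,-.11,.13]])[0].astype(int);print(u)
x0,y0=max(u[0]-100,0),max(u[1]-75,0);print(x0,y0,"x4")
cv2.imwrite("pics/w2.png",cv2.resize(c["frame"][y0:y0+150,x0:x0+200],None,fx=4,fy=4,interpolation=cv2.INTER_CUBIC))
E
```

```text
t 2.5 tcp [ 0.6146 -0.0604  0.3007] yaw -89.85 j [  9.4  19.3   5.6  -0.  -76.3  -9.2] F [-0.6 -0.3 -0.2] w 86.7
shift(now axes) [-0.4 -0.4 40.7] shift(after turn) [-0.4 -0.4 40.7] rotvec [0.03 0.   0.15]
[312 158]
212 83 x4
```

View pics/w2.png

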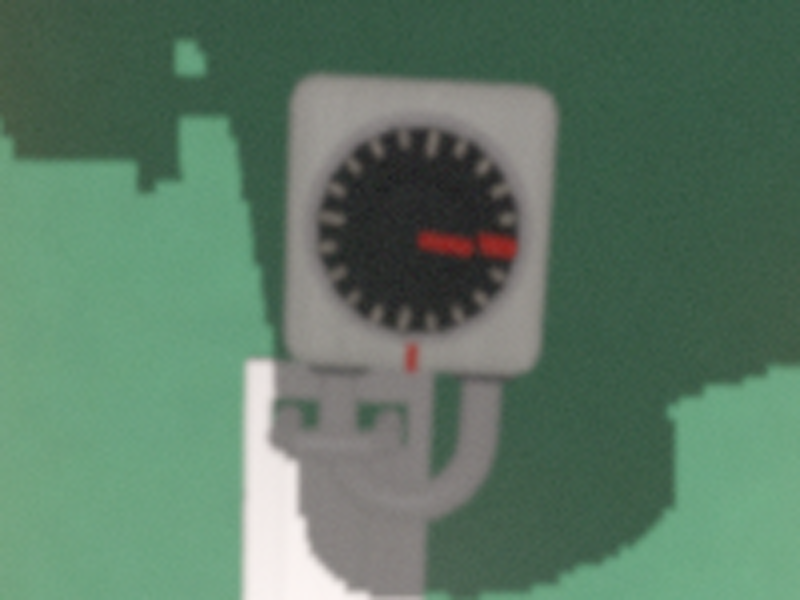

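The crop confirms it: a pale lock with its dial mark pointing right at crop (497,246) → frame (336,144) and the index at crop (412,357) → frame (315,172). The mark is about 90° anticlockwise of the index, so roughly 5 notches. The staple is at crop (340,425). I'll take a second viewpoint next.

{"op": "play_rows", "data": {"steps": [{"ax":0,"ay":0,"az":0,"dx":0,"dy":30,"dz":10,"claw":45},{"ax":0,"ay":0,"az":0,"dx":0,"dy":30,"dz":10,"claw":45},{"ax":0,"ay":0,"az":0,"dx":0,"dy":0,"dz":0,"claw":45},{"ax":0,"ay":0,"az":0,"dx":0,"dy":0,"dz":0,"claw":45}]}}

```text
time_s: 2.95
tcp_pos: [0.5546, -0.0607, 0.2815]
ee_rot: [[0.001, -1.0, 0.001], [-1.0, -0.001, -0.0], [0.0, -0.001, -1.0]]
wrist_force: [0.3, -0.2, 0.0]
gripper_width: 0.722
gripper_force: 0.0
```

```bash
cat >> h.py <<'E'
def reds(c):
    """red blobs near the lock: (area, centroid) """
    h=cv2.cvtColor(c["frame"],cv2.COLOR_BGR2HSV); P=cloud(c)
    m=((h[...,0]<8)|(h[...,0]>172))&(h[...,1]>130)&(h[...,2]>60)&(np.hypot(P[...,0]-.617,P[...,1]+.125)<.06)
    k,l,st,ce=cv2.connectedComponentsWithStats(m.astype(np.uint8))
    return [(int(st[i,4]),ce[i].round(1)) for i in range(1,k) if st[i,4]>5]
def tri(c1,u1,c2,u2):
    M=[K(c)@np.c_[c["rotation"].T,-c["rotation"].T@c["xyz"]] for c in(c1,c2)]
    X=cv2.triangulatePoints(M[0],M[1],np.array(u1,float).reshape(2,1),np.array(u2,float).reshape(2,1)); return (X[:3]/X[3]).ravel()
def layer(c,z0,z1,r=.07):
    P=cloud(c); m=(P[...,2]>z0)&(P[...,2]<z1)&(np.hypot(P[...,0]-.617,P[...,1]+.125)<r); return P[m]
E
python3 - <<'E'
from station import *
from h import *
s=sense();c=capture("wrist");np.savez("pics/w3.npz",**c)
delta(s,[.615,-.06,.26],-90)
w=dict(np.load("pics/w2.npz"))
for x in(w,c):
    print(reds(x))
    P=cloud(x);g=np.hypot(P[...,0]-.617,P[...,1]+.125)<.09
    zz=P[g][:,2];h,e=np.histogram(zz,np.arange(.09,.155,.002));print(dict(zip(e.round(3).tolist(),h.tolist())))
    b=layer(x,.115,.132,.05);print(len(b),cv2.minAreaRect((b[:,:2]*1000).astype(np.float32)))
    d=layer(x,.138,.155,.05);print(len(d),cv2.minEnclosingCircle((d[:,:2]*1000).astype(np.float32)),d[:,2].mean())
E
```

```text
t 2.95 tcp [ 0.5546 -0.0607  0.2815] yaw -89.92 j [ 10.4  13.8  -4.9   0.  -71.2 -10.3] F [ 0.3 -0.2  0. ] w 62.8
shift(now axes) [ -0.6 -60.3  21.5] shift(after turn) [ -0.7 -60.4  21.5] rotvec [-0.06 -0.01  0.08]
[(122, array([328.9, 143.8]))]
{0.09: 7, 0.092: 9, 0.094: 7, 0.096: 140, 0.098: 9648, 0.1: 15099, 0.102: 1867, 0.104: 345, 0.106: 6, 0.108: 6, 0.11: 11, 0.112: 89, 0.114: 379, 0.116: 273, 0.118: 135, 0.12: 261, 0.122: 1084, 0.124: 1119, 0.126: 165, 0.128: 1096, 0.13: 275, 0.132: 1, 0.134: 6, 0.136: 4, 0.138: 5, 0.14: 7, 0.142: 63, 0.144: 324, 0.146: 376, 0.148: 4, 0.15: 0, 0.152: 0}
4356 ((616.3645629882812, -114.32078552246094), (74.73165893554688, 53.48857879638672), 85.78316497802734)
779 ((615.3204345703125, -123.47545623779297), 11.874310493469238) 0.1457742634110917
[(50, array([236.2, 146.1])), (46, array([254.6, 146.4])), (8, array([235.5, 176.5]))]
{0.09: 7, 0.092: 8, 0.094: 15, 0.096: 151, 0.098: 10331, 0.1: 17164, 0.102: 1992, 0.104: 374, 0.106: 28, 0.108: 33, 0.11: 43, 0.112: 119, 0.114: 463, 0.116: 317, 0.118: 168, 0.12: 292, 0.122: 1201, 0.124: 1250, 0.126: 188, 0.128: 1185, 0.13: 285, 0.132: 12, 0.134: 20, 0.136: 19, 0.138: 17, 0.14: 20, 0.142: 82, 0.144: 368, 0.146: 442, 0.148: 7, 0.15: 0, 0.152: 0}
4857 ((615.9218139648438, -114.63711547851562), (73.9657974243164, 52.9627799987793), 86.25614166259766)
936 ((615.2239379882812, -123.57022857666016), 12.180301666259766) 0.1455762092301812
```

```bash
python3 - <<'E'
from h import *
A=dict(np.load("pics/w2.npz"));B=dict(np.load("pics/w3.npz"));C=np.array([.61527,-.12352])
for x in(A,B):
    b=layer(x,.1205,.1275,.045);b=b[b[:,1]<-.093];print("body",cv2.minAreaRect((b[:,:2]*1000).astype(np.float32)))
    d=layer(x,.1275,.133,.024);d=d[d[:,1]<-.1];print("dial",cv2.minEnclosingCircle((d[:,:2]*1000).astype(np.float32)))
    P=cloud(x);q=P[(P[...,2]>.124)&(P[...,2]<.134)&(P[...,1]>-.094)&(P[...,1]<-.06)&(abs(P[...,0]-.62)<.04)]
    print("staple",len(q),cv2.minAreaRect((q[:,:2]*1000).astype(np.float32)),q.mean(0))
    for n,r in zip("ab",reds(x)):
        w=ray_z(x,r[1],.129)[0];w2=ray_z(x,r[1],.146)[0];print(r,[(v[:2].round(4),np.degrees(np.arctan2(*(v[:2]-C)[::-1])).round(1)) for v in(w,w2)])
# index: manual px
for x,u in((A,[315,172.2]),(B,[235.5,176.5])):
    w=ray_z(x,u,.124)[0];print("index",w[:2].round(4),np.degrees(np.arctan2(*(w[:2]-C)[::-1])))
print("mark",tri(A,[336.3,144.5],B,[254.6,146.4]).round(4),"index",tri(A,[315,172.2],B,[235.5,176.5]).round(4))
E
```

```text
body ((615.2337646484375, -123.48757934570312), (55.6501579284668, 51.327518463134766), 87.2452163696289)
dial ((615.2937622070312, -123.4196548461914), 19.90038299560547)
staple 225 ((632.2941284179688, -81.19602966308594), (6.389608383178711, 26.236371994018555), 87.71701049804688) [ 0.63223226 -0.0817656   0.12852161]
(122, array([328.9, 143.8])) [(array([ 0.6052, -0.1214]), np.float64(167.9)), (array([ 0.6057, -0.1227]), np.float64(174.8))]
body ((615.0957641601562, -123.41030883789062), (55.41710662841797, 51.324005126953125), 86.92816162109375)
dial ((615.1493530273438, -123.35468292236328), 19.997621536254883)
staple 253 ((631.8886108398438, -81.5486068725586), (5.964959144592285, 26.233734130859375), 87.58854675292969) [ 0.6310928  -0.08182268  0.12865584]
(50, array([236.2, 146.1])) [(array([ 0.6138, -0.1215]), np.float64(126.3)), (array([ 0.6104, -0.1229]), np.float64(172.2))]
(46, array([254.6, 146.4])) [(array([ 0.6003, -0.1213]), np.float64(171.4)), (array([ 0.5977, -0.1227]), np.float64(177.2))]
index [ 0.616  -0.0986] 88.42910561546388
index [ 0.6166 -0.0985] 86.86068287687547
mark [ 0.5996 -0.1214  0.1335] index [ 0.6159 -0.0991  0.1275]
```

{"op": "play_rows", "data": {"steps": [{"ax":0,"ay":0,"az":0,"dx":21,"dy":-20.2,"dz":20,"claw":45},{"ax":0,"ay":0,"az":0,"dx":21,"dy":-20.2,"dz":20,"claw":45},{"ax":0,"ay":0,"az":0,"dx":20.8,"dy":-20.2,"dz":20,"claw":45},{"ax":0,"ay":0,"az":0,"dx":0,"dy":0,"dz":25,"claw":45},{"ax":0,"ay":0,"az":0,"dx":0,"dy":0,"dz":20,"claw":45},{"ax":0,"ay":0,"az":0,"dx":0,"dy":0,"dz":10,"claw":45},{"ax":0,"ay":0,"az":0,"dx":0,"dy":0,"dz":0,"claw":45}]}}

```text
time_s: 3.7
tcp_pos: [0.6156, -0.1233, 0.1644]
ee_rot: [[0.002, -1.0, -0.003], [-1.0, -0.002, -0.0], [0.0, 0.003, -1.0]]
wrist_force: [-0.3, 0.2, -0.0]
gripper_width: 0.52
gripper_force: 0.0
```

```bash
python3 - <<'E'
from station import *
from h import *
delta(sense(),[.6152,-.1235,.146],-90)
E
```

```text
t 3.7 tcp [ 0.6156 -0.1233  0.1644] yaw -89.87 j [  3.4  25.6  -4.8  -0.  -59.8  -3.3] F [-0.3  0.2 -0. ] w 45.2
shift(now axes) [ 0.2  0.3 18.4] shift(after turn) [ 0.2  0.4 18.4] rotvec [ 0.16 -0.01  0.13]
```

{"op": "play_rows", "data": {"steps": [{"ax":0,"ay":0,"az":0,"dx":0.2,"dy":0.3,"dz":10,"claw":45},{"ax":0,"ay":0,"az":0,"dx":0,"dy":0,"dz":6,"claw":45},{"ax":0,"ay":0,"az":0,"dx":0,"dy":0,"dz":2.4,"claw":40},{"ax":0,"ay":0,"az":0,"dx":0,"dy":0,"dz":0,"claw":32},{"ax":0,"ay":0,"az":0,"dx":0,"dy":0,"dz":0,"claw":26},{"ax":0,"ay":0,"az":0,"dx":0,"dy":0,"dz":0,"claw":20},{"ax":0,"ay":0,"az":0,"dx":0,"dy":0,"dz":0,"claw":15},{"ax":0,"ay":0,"az":0,"dx":0,"dy":0,"dz":0,"claw":15},{"ax":0,"ay":0,"az":0,"dx":0,"dy":0,"dz":0,"claw":15}]}}

```text
time_s: 4.6
tcp_pos: [0.6152, -0.1235, 0.148]
ee_rot: [[0.003, -1.0, 0.0], [-1.0, -0.003, -0.0], [0.0, -0.0, -1.0]]
wrist_force: [-0.8, 0.7, 2.5]
gripper_width: 0.242
gripper_force: 30.0
```

{"op": "play_rows", "data": {"steps": [{"ax":0,"ay":0,"az":6,"dx":0,"dy":0,"dz":0,"claw":15},{"ax":0,"ay":0,"az":6,"dx":0,"dy":0,"dz":0,"claw":15},{"ax":0,"ay":0,"az":6,"dx":0,"dy":0,"dz":0,"claw":15},{"ax":0,"ay":0,"az":6,"dx":0,"dy":0,"dz":0,"claw":15},{"ax":0,"ay":0,"az":6,"dx":0,"dy":0,"dz":0,"claw":15},{"ax":0,"ay":0,"az":6,"dx":0,"dy":0,"dz":0,"claw":15},{"ax":0,"ay":0,"az":6,"dx":0,"dy":0,"dz":0,"claw":15},{"ax":0,"ay":0,"az":6,"dx":0,"dy":0,"dz":0,"claw":15},{"ax":0,"ay":0,"az":6,"dx":0,"dy":0,"dz":0,"claw":15},{"ax":0,"ay":0,"az":6,"dx":0,"dy":0,"dz":0,"claw":15},{"ax":0,"ay":0,"az":6,"dx":0,"dy":0,"dz":0,"claw":15},{"ax":0,"ay":0,"az":6,"dx":0,"dy":0,"dz":0,"claw":15},{"ax":0,"ay":0,"az":6,"dx":0,"dy":0,"dz":0,"claw":15},{"ax":0,"ay":0,"az":6,"dx":0,"dy":0,"dz":0,"claw":15},{"ax":0,"ay":0,"az":6,"dx":0,"dy":0,"dz":0,"claw":15},{"ax":0,"ay":0,"az":0,"dx":0,"dy":0,"dz":0,"claw":15},{"ax":0,"ay":0,"az":0,"dx":0,"dy":0,"dz":0,"claw":15}]}}

```text
time_s: 6.3
tcp_pos: [0.6155, -0.1234, 0.148]
ee_rot: [[-1.0, -0.005, 0.001], [-0.005, 1.0, -0.0], [-0.001, -0.0, -1.0]]
wrist_force: [0.3, 0.4, 2.4]
gripper_width: 0.24
gripper_force: 30.0
```

```bash
python3 - <<'E'
from station import *
from h import *
s=sense();delta(s,[.6152,-.1235,.146],-90);print(s["moment"])
E
```

```text
t 6.3 tcp [ 0.6155 -0.1234  0.148 ] yaw -179.68 j [  3.4  26.4  -6.1   0.  -57.5 -93.1] F [0.3 0.4 2.4] w 20.9
shift(now axes) [ 0.3 -0.1  2. ] shift(after turn) [0.1 0.3 2. ] rotvec [-5.000e-02  4.000e-02 -8.968e+01]
[ 0.12764157  0.00964843 -0.00626632]
```

{"op": "play_rows", "data": {"steps": [{"ax":0,"ay":0,"az":0,"dx":0,"dy":0,"dz":0,"claw":28},{"ax":0,"ay":0,"az":0,"dx":0,"dy":0,"dz":0,"claw":45},{"ax":0,"ay":0,"az":0,"dx":0,"dy":0,"dz":0,"claw":50},{"ax":0,"ay":0,"az":0,"dx":0,"dy":0,"dz":-10,"claw":50},{"ax":0,"ay":0,"az":0,"dx":0,"dy":0,"dz":-20,"claw":75},{"ax":0,"ay":0,"az":-8,"dx":0,"dy":0,"dz":-10,"claw":75},{"ax":0,"ay":0,"az":-8,"dx":0,"dy":0,"dz":-10,"claw":75},{"ax":0,"ay":0,"az":-8,"dx":0,"dy":0,"dz":-10,"claw":75},{"ax":0,"ay":0,"az":-8,"dx":0,"dy":0,"dz":-10,"claw":75},{"ax":0,"ay":0,"az":-8,"dx":0,"dy":0,"dz":-10,"claw":75},{"ax":0,"ay":0,"az":-8,"dx":0,"dy":0,"dz":-10,"claw":75},{"ax":0,"ay":0,"az":-8,"dx":0,"dy":0,"dz":-10,"claw":75},{"ax":0,"ay":0,"az":-8,"dx":0,"dy":0,"dz":-10,"claw":75},{"ax":0,"ay":0,"az":-8,"dx":0,"dy":0,"dz":-10,"claw":75},{"ax":0,"ay":0,"az":-8,"dx":0,"dy":0,"dz":0,"claw":75},{"ax":0,"ay":0,"az":-8,"dx":0,"dy":0,"dz":0,"claw":75},{"ax":0,"ay":0,"az":-1.6,"dx":0,"dy":0,"dz":0,"claw":75},{"ax":0,"ay":0,"az":0,"dx":-32,"dy":0,"dz":0,"claw":75},{"ax":0,"ay":0,"az":0,"dx":-32,"dy":0,"dz":0,"claw":75},{"ax":0,"ay":0,"az":0,"dx":0,"dy":0,"dz":0,"claw":75}]}}

```text
time_s: 8.3
tcp_pos: [0.6155, -0.0568, 0.2679]
ee_rot: [[-0.003, -1.0, 0.001], [-1.0, 0.003, 0.001], [-0.001, -0.001, -1.0]]
wrist_force: [-0.8, -0.3, -0.9]
gripper_width: 0.862
gripper_force: 0.0
```

```bash
python3 - <<'E'
from station import *
from h import *
s=sense();c=capture("wrist");np.savez("pics/w4.npz",**c)
delta(s,[.615,-.1235,.26],-90)
u=proj(c,[[.618,-.115,.13]])[0].astype(int);x0,y0=max(u[0]-100,0),max(u[1]-75,0);print(x0,y0)
cv2.imwrite("pics/w4.png",cv2.resize(c["frame"][y0:y0+150,x0:x0+200],None,fx=4,fy=4,interpolation=cv2.INTER_CUBIC))
print(reds(c))
b=layer(c,.1205,.1275,.045);b=b[b[:,1]<-.093];print("body",cv2.minAreaRect((b[:,:2]*1000).astype(np.float32)))
d=layer(c,.1275,.133,.024);d=d[d[:,1]<-.1];C,_=cv2.minEnclosingCircle((d[:,:2]*1000).astype(np.float32));print("dial",C)
for r in reds(c):
    w=ray_z(c,r[1],.129)[0,:2]-np.array(C)/1000;print(r,np.hypot(*w),np.degrees(np.arctan2(w[1],w[0])))
E
```

```text
t 8.3 tcp [ 0.6155 -0.0568  0.2679] yaw -90.14 j [  9.7  20.3   2.3  -0.  -72.   -9.8] F [-0.8 -0.3 -0.9] w 75.0
shift(now axes) [66.8  0.4  7.9] shift(after turn) [66.7  0.5  7.9] rotvec [-0.03  0.03 -0.14]
213 76
[(118, array([313.9, 154.9])), (8, array([311.5, 175. ]))]
body ((616.3268432617188, -122.03730773925781), (55.50250244140625, 51.54235076904297), 83.2664794921875)
dial (616.4161376953125, -121.93305969238281)
(118, array([313.9, 154.9])) 0.009465492080808066 83.88079391957359
(8, array([311.5, 175. ])) 0.023680034841008703 83.22114573629663
```

View pics/w4.png

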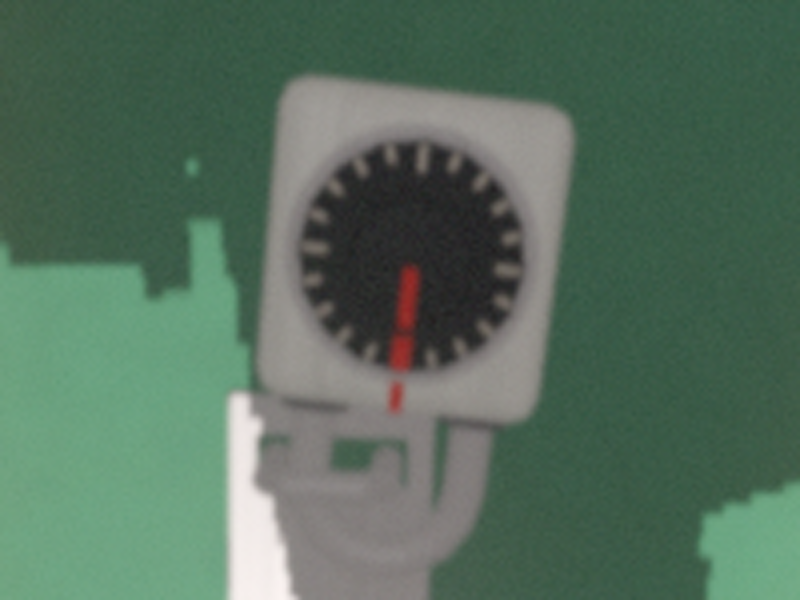

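The picture shows the red mark at crop (402,350) in line with the index at (397,397), so the dial is right. The lock body has yawed to 83.3°. Next I'll grip the body across its 52 mm.

{"op": "play_rows", "data": {"steps": [{"ax":0,"ay":0,"az":6.6,"dx":0,"dy":0,"dz":0,"claw":75},{"ax":0,"ay":0,"az":0,"dx":32.3,"dy":-4.2,"dz":25,"claw":75},{"ax":0,"ay":0,"az":0,"dx":32.4,"dy":-4.2,"dz":25,"claw":75},{"ax":0,"ay":0,"az":0,"dx":0,"dy":0,"dz":40,"claw":75},{"ax":0,"ay":0,"az":0,"dx":0,"dy":0,"dz":25,"claw":75},{"ax":0,"ay":0,"az":0,"dx":0,"dy":0,"dz":15,"claw":75},{"ax":0,"ay":0,"az":0,"dx":0,"dy":0,"dz":12,"claw":75},{"ax":0,"ay":0,"az":0,"dx":0,"dy":0,"dz":6,"claw":75},{"ax":0,"ay":0,"az":0,"dx":0,"dy":0,"dz":2,"claw":70},{"ax":0,"ay":0,"az":0,"dx":0,"dy":0,"dz":0,"claw":65}]}}

```text
time_s: 9.35
tcp_pos: [0.6165, -0.1248, 0.1181]
ee_rot: [[-0.119, -0.993, 0.001], [-0.993, 0.119, -0.0], [0.0, -0.001, -1.0]]
wrist_force: [-0.3, 0.1, 0.6]
gripper_width: 0.786
gripper_force: 0.0
```

```bash
python3 - <<'E'
from station import *
from h import *
s=sense();delta(s,[.6163,-.1220,.117],-96.7)
E
```

```text
t 9.35 tcp [ 0.6165 -0.1248  0.1181] yaw -96.83 j [  3.3  28.2  -7.8   0.  -53.9 -10.1] F [-0.3  0.1  0.6] w 68.4
shift(now axes) [-2.8  0.6  1.1] shift(after turn) [-2.8  0.5  1.1] rotvec [-0.06 -0.   -0.13]
```

Position is fine, so I'll close the gripper.

{"op": "play_rows", "data": {"steps": [{"ax":0,"ay":0,"az":0,"dx":-2.5,"dy":0.5,"dz":0.5,"claw":60},{"ax":0,"ay":0,"az":0,"dx":0,"dy":0,"dz":0,"claw":55},{"ax":0,"ay":0,"az":0,"dx":0,"dy":0,"dz":0,"claw":50},{"ax":0,"ay":0,"az":0,"dx":0,"dy":0,"dz":0,"claw":45},{"ax":0,"ay":0,"az":0,"dx":0,"dy":0,"dz":0,"claw":45},{"ax":0,"ay":0,"az":0,"dx":0,"dy":0,"dz":0,"claw":45}]}}

```text
time_s: 9.95
tcp_pos: [0.6162, -0.122, 0.1176]
ee_rot: [[-0.119, -0.993, 0.001], [-0.993, 0.119, 0.0], [-0.0, -0.001, -1.0]]
wrist_force: [-0.4, 1.7, 2.2]
gripper_width: 0.595
gripper_force: 30.0
```

```bash
python3 - <<'E'
from station import *
from h import *
s=sense();delta(s,[.6163,-.1220,.117],-96.7)
E
```

```text
t 9.95 tcp [ 0.6162 -0.122   0.1176] yaw -96.82 j [  3.5  28.1  -8.   -0.  -53.8 -10.4] F [-0.4  1.7  2.2] w 51.7
shift(now axes) [-0.  -0.1  0.6] shift(after turn) [-0.  -0.1  0.6] rotvec [-0.05  0.01 -0.12]
```

{"op": "play_rows", "data": {"steps": [{"ax":0,"ay":0,"az":0,"dx":0,"dy":0,"dz":-2,"claw":45},{"ax":0,"ay":0,"az":0,"dx":0.8,"dy":1,"dz":0,"claw":45},{"ax":0,"ay":0,"az":-2,"dx":0,"dy":0,"dz":0,"claw":45},{"ax":0,"ay":0,"az":-2.2,"dx":0,"dy":0,"dz":0,"claw":45},{"ax":0,"ay":0,"az":0,"dx":2.5,"dy":0,"dz":0,"claw":45},{"ax":0,"ay":0,"az":0,"dx":2.5,"dy":0,"dz":0,"claw":45},{"ax":0,"ay":0,"az":0,"dx":2.5,"dy":0,"dz":0,"claw":45},{"ax":0,"ay":0,"az":0,"dx":2.5,"dy":0,"dz":0,"claw":45},{"ax":0,"ay":0,"az":0,"dx":2.5,"dy":0,"dz":0,"claw":45},{"ax":0,"ay":0,"az":0,"dx":2.5,"dy":0,"dz":0,"claw":45}]}}

```text
time_s: 10.95
tcp_pos: [0.6141, -0.1374, 0.1188]
ee_rot: [[-0.046, -0.999, -0.0], [-0.999, 0.046, 0.001], [-0.001, 0.0, -1.0]]
wrist_force: [1.0, 2.1, -3.8]
gripper_width: 0.594
gripper_force: 30.0
```

{"op": "play_rows", "data": {"steps": [{"ax":0,"ay":0,"az":0,"dx":2,"dy":0,"dz":0,"claw":45},{"ax":0,"ay":0,"az":0,"dx":2,"dy":0,"dz":0,"claw":45},{"ax":0,"ay":0,"az":0,"dx":1,"dy":0,"dz":0,"claw":45}]}}

```text
time_s: 11.25
tcp_pos: [0.6141, -0.1427, 0.1191]
ee_rot: [[-0.046, -0.999, 0.001], [-0.999, 0.046, 0.0], [-0.0, -0.001, -1.0]]
wrist_force: [1.4, 4.1, -4.3]
gripper_width: 0.594
gripper_force: 30.0
```

{"op": "play_rows", "data": {"steps": [{"ax":0,"ay":0,"az":0,"dx":1.5,"dy":0,"dz":0,"claw":45},{"ax":0,"ay":0,"az":0,"dx":1.5,"dy":0,"dz":0,"claw":45}]}}

```text
time_s: 11.45
tcp_pos: [0.614, -0.1458, 0.1191]
ee_rot: [[-0.046, -0.999, 0.0], [-0.999, 0.046, 0.0], [-0.0, -0.0, -1.0]]
wrist_force: [1.9, 3.6, -4.5]
gripper_width: 0.597
gripper_force: 30.0
```

{"op": "play_rows", "data": {"steps": [{"ax":0,"ay":0,"az":0,"dx":1.5,"dy":0,"dz":0,"claw":45},{"ax":0,"ay":0,"az":0,"dx":1.5,"dy":0,"dz":0,"claw":45}]}}

```text
time_s: 11.65
tcp_pos: [0.6138, -0.1488, 0.1191]
ee_rot: [[-0.046, -0.999, 0.0], [-0.999, 0.046, 0.0], [-0.0, -0.0, -1.0]]
wrist_force: [1.6, 5.3, -3.8]
gripper_width: 0.595
gripper_force: 30.0
```

{"op": "play_rows", "data": {"steps": [{"ax":0,"ay":0,"az":0,"dx":1,"dy":0,"dz":0,"claw":45},{"ax":0,"ay":0,"az":0,"dx":0.5,"dy":0,"dz":0,"claw":45}]}}

```text
time_s: 11.85
tcp_pos: [0.6138, -0.1491, 0.1189]
ee_rot: [[-0.046, -0.999, 0.001], [-0.999, 0.046, 0.002], [-0.002, -0.001, -1.0]]
wrist_force: [1.4, 9.8, -3.6]
gripper_width: 0.591
gripper_force: 30.0
```

{"op": "play_rows", "data": {"steps": [{"ax":0,"ay":0,"az":0,"dx":1,"dy":0,"dz":0,"claw":45},{"ax":0,"ay":0,"az":0,"dx":0,"dy":0,"dz":0,"claw":45}]}}

```text
time_s: 12.05
tcp_pos: [0.6138, -0.1492, 0.1189]
ee_rot: [[-0.046, -0.999, 0.001], [-0.999, 0.046, 0.003], [-0.003, -0.001, -1.0]]
wrist_force: [0.4, 10.5, -3.5]
gripper_width: 0.592
gripper_force: 30.0
```

```bash
python3 - <<'E'
from station import *
from h import *
s=sense();delta(s,[.6163,-.1220,.117],-92.6)
c=capture("wrist");np.savez("pics/w5.npz",**c);print(reds(c))
u=proj(c,[[.622,-.10,.12]])[0];print(u)
b=capture("side");v=proj(b,[[.622,-.11,.12]])[0].astype(int)
A=cv2.resize(b["frame"][v[1]-38:v[1]+38,v[0]-50:v[0]+50],(400,300),interpolation=cv2.INTER_CUBIC)
B=capture("scene");w=proj(B,[[.622,-.11,.12]])[0].astype(int)
D=cv2.resize(B["frame"][w[1]-38:w[1]+38,w[0]-50:w[0]+50],(400,300),interpolation=cv2.INTER_CUBIC)
cv2.imwrite("pics/m5.png",np.vstack([np.hstack([A,D]),np.hstack([cv2.resize(c["frame"],(400,300)),A*0])]))
E
```

```text
t 12.05 tcp [ 0.6138 -0.1492  0.1189] yaw -92.62 j [  0.9  28.4  -7.2  -0.2 -54.3  -3.4] F [ 0.4 10.5 -3.5] w 51.5
shift(now axes) [-27.3  -1.2   1.9] shift(after turn) [-27.3  -1.2   1.9] rotvec [-0.04  0.17 -0.02]
[(51, array([316.6, 388.9]))]
[303.78453099 424.52452739]
```

View pics/m5.png

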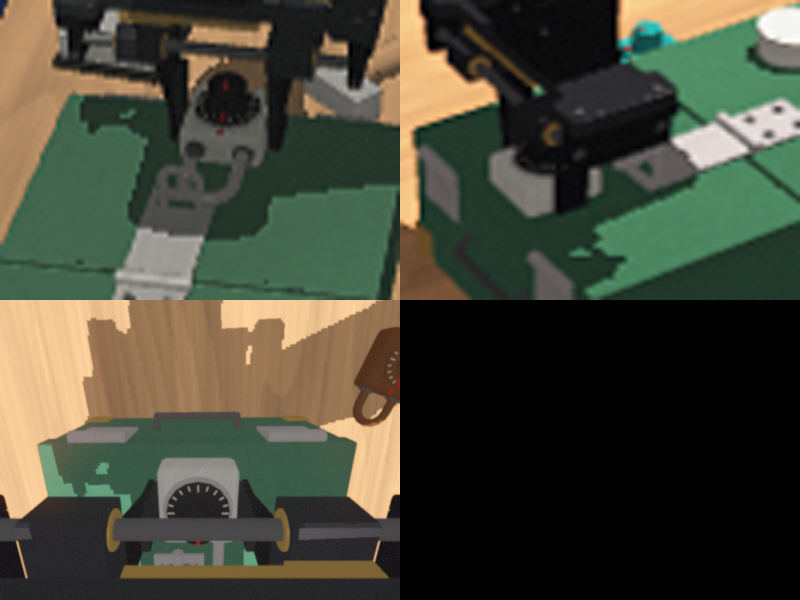

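The side view shows the shackle out, with a clear gap by the leg at (185,155) and the bow against the staple at (175,190). The measured staple position at lock x = 68.5 mm matches fully open. Next I'll relax the pull, raise it 5 mm, and slide forward.

{"op": "play_rows", "data": {"steps": [{"ax":0,"ay":0,"az":0,"dx":-3,"dy":0,"dz":0,"claw":45},{"ax":0,"ay":0,"az":0,"dx":0,"dy":0,"dz":-2,"claw":45},{"ax":0,"ay":0,"az":0,"dx":0,"dy":0,"dz":-1.7,"claw":45},{"ax":0,"ay":0,"az":0,"dx":0,"dy":0,"dz":0,"claw":45}]}}

```text
time_s: 12.6
tcp_pos: [0.6137, -0.1486, 0.123]
ee_rot: [[-0.046, -0.999, 0.0], [-0.999, 0.046, -0.0], [0.0, -0.0, -1.0]]
wrist_force: [0.5, 3.3, -3.7]
gripper_width: 0.593
gripper_force: 30.0
```

```bash
python3 - <<'E'
from station import *
from h import *
s=sense();delta(s,[.6154,-.1167,.1226],-92.6)
E
```

```text
t 12.6 tcp [ 0.6137 -0.1486  0.123 ] yaw -92.64 j [  1.   28.1  -7.1   0.  -54.7  -3.7] F [ 0.5  3.3 -3.7] w 51.6
shift(now axes) [-32.   -0.2   0.4] shift(after turn) [-32.   -0.3   0.4] rotvec [-0.02 -0.   -0.04]
```

{"op": "play_rows", "data": {"steps": [{"ax":0,"ay":0,"az":0,"dx":-4,"dy":0,"dz":0,"claw":45},{"ax":0,"ay":0,"az":0,"dx":-4,"dy":0,"dz":0,"claw":45},{"ax":0,"ay":0,"az":0,"dx":-4,"dy":0,"dz":0,"claw":45},{"ax":0,"ay":0,"az":0,"dx":-4,"dy":0,"dz":0,"claw":45},{"ax":0,"ay":0,"az":0,"dx":-2,"dy":0,"dz":0,"claw":45},{"ax":0,"ay":0,"az":0,"dx":0,"dy":0,"dz":0,"claw":45}]}}

```text
time_s: 13.2
tcp_pos: [0.6145, -0.13, 0.1228]
ee_rot: [[-0.045, -0.999, -0.0], [-0.999, 0.045, -0.0], [0.0, 0.0, -1.0]]
wrist_force: [-0.0, -0.2, -3.4]
gripper_width: 0.595
gripper_force: 30.0
```

{"op": "play_rows", "data": {"steps": [{"ax":0,"ay":0,"az":0,"dx":-4,"dy":0,"dz":0,"claw":45},{"ax":0,"ay":0,"az":0,"dx":-4,"dy":0,"dz":0,"claw":45},{"ax":0,"ay":0,"az":0,"dx":-3,"dy":0,"dz":0,"claw":45},{"ax":0,"ay":0,"az":0,"dx":-2,"dy":0,"dz":0,"claw":45},{"ax":0,"ay":0,"az":0,"dx":0,"dy":0,"dz":0,"claw":45},{"ax":0,"ay":0,"az":0,"dx":0,"dy":0,"dz":0,"claw":45}]}}

```text
time_s: 13.8
tcp_pos: [0.6151, -0.1173, 0.1228]
ee_rot: [[-0.046, -0.999, -0.0], [-0.999, 0.046, -0.0], [0.0, 0.0, -1.0]]
wrist_force: [-0.1, 1.4, -3.6]
gripper_width: 0.597
gripper_force: 30.0
```

```bash
python3 - <<'E'
from station import *
from h import *
s=sense();delta(s,[.6154,-.1167,.1226],-92.6)
b=capture("side");v=proj(b,[[.622,-.09,.12]])[0].astype(int)
cv2.imwrite("pics/s6.png",cv2.resize(b["frame"][v[1]-38:v[1]+38,v[0]-50:v[0]+50],(800,600),interpolation=cv2.INTER_CUBIC))
E
```

```text
t 13.8 tcp [ 0.6151 -0.1173  0.1228] yaw -92.62 j [  4.   27.7  -7.9   0.  -54.4  -6.6] F [-0.1  1.4 -3.6] w 51.9
shift(now axes) [-0.6 -0.3  0.2] shift(after turn) [-0.6 -0.3  0.2] rotvec [ 0.   -0.   -0.02]
```

View pics/s6.png

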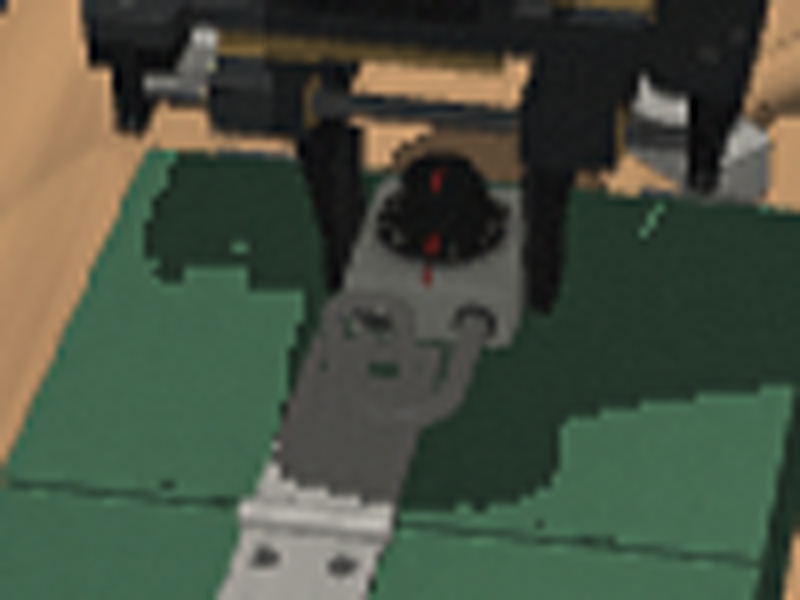

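The arch at (375,320) now sits in the gap between the body and the leg tip. I'll lift gently and watch the force.

{"op": "play_rows", "data": {"steps": [{"ax":0,"ay":0,"az":0,"dx":-0.4,"dy":0,"dz":-2,"claw":45},{"ax":0,"ay":0,"az":0,"dx":0,"dy":0,"dz":-2,"claw":45},{"ax":0,"ay":0,"az":0,"dx":0,"dy":0,"dz":-2,"claw":45},{"ax":0,"ay":0,"az":0,"dx":0,"dy":0,"dz":0,"claw":45}]}}

```text
time_s: 14.25
tcp_pos: [0.6154, -0.117, 0.1293]
ee_rot: [[-0.046, -0.999, 0.001], [-0.999, 0.046, -0.0], [0.0, -0.001, -1.0]]
wrist_force: [-0.0, -0.4, -2.7]
gripper_width: 0.594
gripper_force: 30.0
```

{"op": "play_rows", "data": {"steps": [{"ax":0,"ay":0,"az":0,"dx":0,"dy":0,"dz":-2,"claw":45},{"ax":0,"ay":0,"az":0,"dx":0,"dy":0,"dz":-2,"claw":45},{"ax":0,"ay":0,"az":0,"dx":0,"dy":0,"dz":-2,"claw":45}]}}

```text
time_s: 14.55
tcp_pos: [0.6151, -0.1169, 0.1349]
ee_rot: [[-0.046, -0.999, 0.0], [-0.999, 0.046, -0.0], [0.0, -0.0, -1.0]]
wrist_force: [-0.3, -0.3, -3.6]
gripper_width: 0.593
gripper_force: 30.0
```

{"op": "play_rows", "data": {"steps": [{"ax":0,"ay":0,"az":0,"dx":0,"dy":0,"dz":-3,"claw":45},{"ax":0,"ay":0,"az":0,"dx":0,"dy":0,"dz":-5,"claw":45},{"ax":0,"ay":0,"az":0,"dx":0,"dy":0,"dz":-7,"claw":45},{"ax":0,"ay":0,"az":0,"dx":0,"dy":0,"dz":-10,"claw":45},{"ax":0,"ay":0,"az":0,"dx":0,"dy":0,"dz":-15,"claw":45},{"ax":0,"ay":0,"az":0,"dx":0,"dy":0,"dz":-20,"claw":45},{"ax":0,"ay":0,"az":0,"dx":0,"dy":0,"dz":-20,"claw":45},{"ax":0,"ay":0,"az":0,"dx":0,"dy":0,"dz":-20,"claw":45},{"ax":0,"ay":0,"az":0,"dx":0,"dy":0,"dz":-20,"claw":45},{"ax":0,"ay":0,"az":0,"dx":0,"dy":0,"dz":-15,"claw":45},{"ax":0,"ay":0,"az":0,"dx":0,"dy":0,"dz":-8,"claw":45},{"ax":0,"ay":0,"az":0,"dx":0,"dy":0,"dz":-4,"claw":45},{"ax":0,"ay":0,"az":0,"dx":0,"dy":0,"dz":-2,"claw":45},{"ax":0,"ay":0,"az":0,"dx":0,"dy":0,"dz":0,"claw":45},{"ax":0,"ay":0,"az":0,"dx":0,"dy":0,"dz":0,"claw":45},{"ax":0,"ay":0,"az":0,"dx":0,"dy":0,"dz":0,"claw":45},{"ax":0,"ay":0,"az":0,"dx":0,"dy":0,"dz":0,"claw":45}]}}

```text
time_s: 16.25
tcp_pos: [0.615, -0.1169, 0.2832]
ee_rot: [[-0.046, -0.999, -0.001], [-0.999, 0.046, -0.0], [0.0, 0.001, -1.0]]
wrist_force: [0.7, 0.1, -3.0]
gripper_width: 0.595
gripper_force: 30.0
```

```bash
python3 - <<'E'
from station import *
from h import *
s=sense();delta(s,[.6154,-.1167,.28],-92.6);print(np.abs(s["joint_velocities"]).max())
T=np.array(s["tcp_pos"]);out=[]
for n in("side","scene"):
    b=capture(n);v=proj(b,[T+[0.01,.03,-.01]])[0].astype(int)
    out.append(cv2.resize(b["frame"][max(v[1]-60,0):v[1]+60,v[0]-40:v[0]+40],(400,600),interpolation=cv2.INTER_CUBIC))
    P=cloud(b);q=P[(P[...,2]>T[2]-.03)&(P[...,2]<T[2]+.002)&(P[...,1]>T[1]+.015)&(P[...,1]<T[1]+.1)&(abs(P[...,0]-T[0])<.028)]
    print(n,len(q),q.min(0) if len(q) else 0,q.max(0) if len(q) else 0)
cv2.imwrite("pics/f.png",np.hstack(out))
E
```

```text
t 16.25 tcp [ 0.615  -0.1169  0.2832] yaw -92.63 j [  4.   20.7   5.   -0.  -74.4  -6.7] F [ 0.7  0.1 -3. ] w 51.8
shift(now axes) [-0.2 -0.4  3.2] shift(after turn) [-0.2 -0.4  3.2] rotvec [ 0.06 -0.   -0.03]
0.2336121976229658
side 268 [ 0.58897766 -0.09745559  0.26726575] [ 0.64141159 -0.0348682   0.2851343 ]
scene 68 [ 0.60431445 -0.1007162   0.26881308] [ 0.64294434 -0.04095518  0.28465342]
```

View pics/f.png

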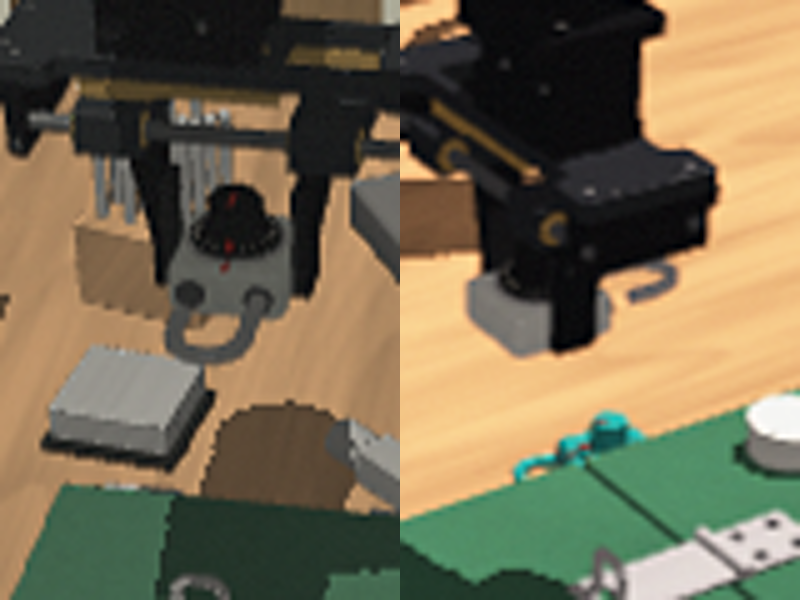

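Both views show the lock held level with the dial up, off the staple and well above the lid. The leg tip is clear of the body at (190,290), and the bow's outer edge is about 80 mm from the lock centre, which is fully open. I'll hand in.

```bash
python3 -c "
from station import *
print(finish_job())"
```

```text
the job is handed in; nothing more can be done
None
```

The job is handed in at about 16 s: the dial is at its index and the shackle, open to its stop, is off the staple, with the lock held level about 16 cm above the lid; no verdict came back.

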